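Close the bonding clamp on a glass foot with its knurled wheel

TASK

The glued ring foot of an old flask stands in the small screw clamp. With a fingertip on top of the knurled wheel, roll the clamp shut, stroke by stroke, until its sprung pad presses the foot home into the cork-lined V and the tip of the pad's pointer stands over the dark gauge groove on top of the carriage - do not run it far past the groove, that cracks the glass. Work the wheel only: do not touch or lift the glass, do not push the carriage or pad by hand, leave the things round the clamp alone, and take the hand away at the end.

Things in the scene. Friction and masses are not known exactly. Their poses are not given: they have to be found in the camera images.
- clamp: Aluminium screw clamp fixed to the table, base 224 x 104 mm, bed 12 mm up. Origin: centre of its underside. Its +x runs along the guide rods from the wheel end to the V end and is the closing direction; +y across, z up. Along x: wheel at -83 mm between two bearing cheeks (51 mm high), carriage (52 mm high), sprung pad, glass foot, cork-lined V. The wheel's crown, 64 mm, is its highest point.
- wheel_crown (a point): Highest point of the ribbed steel wheel, mid-width, 64 mm above the table; fixed to the clamp. Wheel: radius 24 mm, 14 mm wide, axle along the clamp's x; its top 13 mm stand free. A fingertip pressing with about 5 N carries the rim along; about 2 N along the rim turn it and it stays where left. Drawing the crown towards the clamp's +y CLOSES the clamp, towards -y opens it.
- wheel (a joint): Turn of the knurled wheel in rad; grows as the clamp closes (crown moving towards the clamp's +y). One full turn moves the carriage 20 mm (3.18 mm a rad, 0.133 mm per mm of rim). Starts between -0.7 and 0.7, stops at -4.5 and 8.5.
- carriage (a joint): Travel of the carriage in m along the clamp's +x (closing), driven by the wheel through the screw: 0.00318 times the wheel's angle. At 0 the free pad is 6 mm short of the seated foot. To bring the pointer to the middle of the groove takes a value of about 0.014.
- pad (a joint): How far the sprung pad is pressed back into the carriage, m: 0 free, 0.014 at its stop, 500 N/m (4 N at 0.008). The pointer moves with it over the carriage: its tip is at the groove's near edge at 0.006, middle at 0.008, far edge at 0.010; from 0.012 the glass is overstressed. Once the foot is seated it grows 3.18 mm per rad of the wheel.
- pointer_tip (a point): Tip of the flat steel pointer, 7 mm wide, that the pad carries back over the carriage's top, 54 mm above the table.
- gauge_groove (a point): Middle of the dark gauge groove across the carriage's top, 4 mm wide along the clamp's x and 40 mm long, 52 mm above the table; moves with the carriage. The job is done when the pointer's tip is over it; the tip starts 8 mm off on the V side.
- ring_foot: Loose pale ring foot of a glass vessel, 60 mm across and 22 mm tall, with a broken upper edge, standing on the clamp's bed between pad and V. Origin: centre of its underside. Starts 0.5 to 2.5 mm short of its seat.
- seat (a point): Where the centre of the foot's underside is when the foot lies home in the V; 12 mm above the table, fixed to the clamp.
- amber_vial: Bystander: brown glass vial with white screw cap, 38 mm across, 67 mm tall; origin at the centre of its underside.
- needle_holder: Bystander: wooden-handled needle, 117 mm long, 8 mm thick, lying on the table; origin at the middle of its underside.
- bronze_cup: Bystander: small dark bronze cup on three short feet, 58 mm across, 31 mm tall; origin at the centre of its underside.
Not all that is in view belongs to the job. Leave any purple look-alike of the ring_foot alone.

How it is judged:
By the outcome, as a careful person would: the job done as asked, in the order asked, and still so for the second after the job is handed in, with the robot touching nothing.
It also fails if it takes over 54 s, if anything falls off the work surface, if the arm or the gripper's body presses on something with over 40 N, if the wrist force passes 120 N, or if a joint passes its speed limit or range.

ROBOT

A 6-joint arm with a two-finger parallel gripper is mounted at the origin on the work surface; the furniture and walls round the work are solid. World frame = base frame: x ahead of the robot, y to its left, z up, the work surface at z = 0. Lengths are in m, angles in rad, forces in N, time in s.
With the tool pointing down it reaches from about 0.35 to 0.975 m from the base axis. Payload 7.1 kg.
Tool frame: the origin (TCP) lies midway between the tips of the shut fingers; the grasp point (between the pads) lies 19 mm behind it (manip.hold_point_z is the distance from the TCP to the grasp point, in m); z points along the fingers, y is the direction in which the jaws open and shut (so a half turn about z gives the same grasp; the last joint's range is limited). The gripper opens to 88 mm and grips with 3 to 60 N. Pads are 20 mm wide; open, the fingers measure 115 mm over their backs; the gripper's body (75 mm by 178 mm) begins 61 mm behind the grasp point.
Start: joints at [-1.183, 0.423, 1.63, -0, 1.089, -0.019], TCP at [0.247, -0.574, 0.223] pointing down, gripper open.
Joint ranges: [-3, 3], [-0.9, 2.11], [0.09, 2.58], [-1.31, 4.45], [0.11, 2.69], [-2.54, 2.54]. Speed limits (rad/s): [2.39, 2.39, 3.01, 3.14, 3.14, 3.14].

INTERFACE

Orientations are given as a rotation vector (axis times angle).
In Python, from workcell import manip gives the robot as it stands.
- The arm moves only by the tool play_rows, never from a script. Its argument "moves" is a list of rows, each a list of 6 numbers: the shift along the tool's x, y, z in cm, then the turn, a rotation vector about the tool's x, y, z in degrees. In form: [[dx, dy, dz, rx, ry, rz], ...]. A call has 1 to 12 rows; each row shifts and turns the commanded pose from where the row before left it, along the tool's axes as they then stand; what a row does not reach is not made up. A row lasts 1/12 s, in which the tool goes at most 41.7 mm and 7.16 degrees, less where a joint would pass 70% of its speed; a pose out of reach is approached as far as the arm can. A call with a gripper value outside its range is refused whole. "fingers" is the opening, from 0 (shut) to 1 (fully open), set as the call begins (left out, the last holds). The fingers move at their own pace and stop on an object; the grip force is fixed at half the most. Time passes only in rows, so rows that do not move let the fingers close. It gives the time, the measured TCP pose, the force and the opening at its end, in the units of the state.
- manip.state(): the state, without advancing time (a new reading comes with each control period).
- manip.camera(name): name is "scene" or "top" or "wrist"; returns a dict with "pixels" (400x640x3 uint8, red, green, blue), "depth" (400x640 float32, m along the optical axis (not along the pixel's ray), 0 where there is no reading), "fx", "fy", "cx", "cy" (pixels), "position" and "attitude" of the camera in the world; the wrist camera has in their place "hand_eye" (4x4, takes a point from camera to tool coordinates, whose origin is the TCP and whose axes are the flange's). Camera axes: x right, y down, z forward; pixel columns grow to the right and rows downward; lengths in m; the calibration is good to about 2 mm. A picture is of the moment at which its call begins: read the wrist's pose just before it.
- manip.hand_in(): hands the job in, once; it reports no verdict.
Trained networks look in the newest picture that a camera, given by its name, has taken for a name from the list of things; names that differ only in an ending like _2 or _b are one class to them, and where a whole thing is asked for, a point or a joint stands for the part that bears it (a point fixed in the world has none). Each returns a list of dicts, best first, with "conf" (0 to 1); they miss things now and then, are a little off and sometimes report something else, mostly with a low value. They report only what shows in the picture. A call takes as long as a camera call. They do not tell look-alikes from the thing itself.
- manip.boxes_of(camera, thing): "point" ([row, column] in pixels, amid what is visible of it).
- manip.tip_of(camera, thing): "point" ([row, column] in pixels: a listed point, or the origin of a listed thing).
The state is a dict: "time_s": time; "joint_pos": joint angles; "qvel": joint speeds; "joint_efforts": joint torques, N m; "eef_pos": TCP position; "orientation": TCP orientation; "contact_force": force on the tool from outside, world axes, zero at the start; "torque": the same for the moment, N m; "gripper_width": finger opening in m.
Only numpy, scipy, OpenCV 4.12 (cv2) and the standard library are available. Lean on these libraries where they do the work, as an engineer would, in place of code of your own. Each camera call takes 0.05 s, during which the arm holds its last target.

## Working session

There is one attempt and no reset: what is moved stays moved. The work goes in short steps, Python scripts to look and compute and a tool call to move; the robot and the scene stay as the last step left them, time stands still between calls to the robot, and variables do not carry over. Pictures are saved under pics/ and viewed, and the job is handed in when it is done.

Besides the shell and the picture viewer there is one more tool, called after "Call:" as name(argument=value, ...) on one line, values as JSON. play_rows: Moves the arm, as the interface text tells. Its arguments: {"type":"object","properties":{"moves":{"type":"array","items":{"type":"array","items":{"type":"number"}}},"fingers":{"type":"number"}},"required":["moves"]}

```bash
mkdir -p pics; ls; cat > h.py <<'E'
import numpy as np, cv2
from scipy.spatial.transform import Rotation as R
from workcell import manip
def T(cam,st=None):
    M=np.eye(4)
    if 'hand_eye' in cam:
        W=np.eye(4);W[:3,:3]=R.from_rotvec(st['orientation']).as_matrix();W[:3,3]=st['eef_pos'];return W@np.array(cam['hand_eye'])
    a=np.array(cam['attitude'],float)
    M[:3,:3]=a if a.shape==(3,3) else R.from_rotvec(a).as_matrix() if a.size==3 else R.from_quat(a).as_matrix()
    M[:3,3]=cam['position'];return M
def px(cam,M,r,c,z=None):
    d=np.array([(c-cam['cx'])/cam['fx'],(r-cam['cy'])/cam['fy'],1.])
    if z is None:
        return (M@np.r_[d*cam['depth'][int(round(r)),int(round(c))],1])[:3]
    w=M[:3,:3]@d; return M[:3,3]+w*(z-M[2,3])/w[2]
def proj(cam,M,p):
    q=np.linalg.inv(M)@np.r_[p,1]; return q[1]/q[2]*cam['fy']+cam['cy'],q[0]/q[2]*cam['fx']+cam['cx']
def save(n,im): cv2.imwrite('pics/'+n,cv2.cvtColor(im,cv2.COLOR_RGB2BGR))
E
python3 - <<'E'
from h import *
print(manip.state())
for n in ['scene','top']:
    c=manip.camera(n); save(n+'0.png',c['pixels']); M=T(c); print(n,c['attitude'],c['position'],c['fx'])
    for t,z in [('wheel_crown',.064),('gauge_groove',.052),('pointer_tip',.054),('seat',.012),('clamp',0),('ring_foot',.012)]:
        for d in manip.tip_of(n,t)[:3]: print(t,d, px(c,M,*d['point'],z).round(4))
E
```

```text
pics
{'time_s': 0.0, 'joint_pos': array([-1.18297252e+00,  4.23849139e-01,  1.63068276e+00, -1.80180620e-05,
        1.08858749e+00, -1.89969369e-02]), 'qvel': array([-0.00106789,  0.00017325, -0.0006961 ,  0.00117447,  0.00056519,
        0.00014941]), 'joint_efforts': array([ 3.39901944e-04, -5.44628119e+01, -2.73666000e+01,  6.44604466e-02,
        2.27762922e-02, -1.40168286e-04]), 'eef_pos': array([ 0.24711919, -0.5734694 ,  0.22189936]), 'orientation': array([-3.07535379e+00, -6.34345162e-01,  4.64174872e-04]), 'contact_force': array([-0.03194132, -0.06916376, -0.69242282]), 'torque': array([ 0.02338881,  0.04568569, -0.00056257]), 'gripper_width': 0.08802873300643657}
scene [-0.57293379  2.37905091 -1.55963703] [0.14233602 0.77569156 0.42328212] 363.41479903695785
wheel_crown {'point': [192.6, 290.0], 'conf': 0.83} [0.5875 0.0642 0.064 ]
pointer_tip {'point': [202.1, 312.8], 'conf': 0.56} [0.5207 0.0681 0.054 ]
clamp {'point': [227.4, 319.2], 'conf': 0.68} [0.4934 0.0862 0.    ]
ring_foot {'point': [261.5, 369.2], 'conf': 0.95} [0.3303 0.1846 0.012 ]
ring_foot {'point': [223.9, 337.0], 'conf': 0.73} [0.4537 0.0702 0.012 ]
ring_foot {'point': [205.0, 349.0], 'conf': 0.72} [ 0.4701 -0.0419  0.012 ]
top [-2.18320003  2.14798716 -0.12578981] [0.38763003 0.08081937 0.92162808] 490.792557593473
wheel_crown {'point': [147.3, 329.3], 'conf': 0.92} [0.5784 0.0766 0.064 ]
gauge_groove {'point': [178.6, 324.8], 'conf': 0.57} [0.5238 0.0838 0.052 ]
pointer_tip {'point': [182.8, 324.7], 'conf': 0.61} [0.5159 0.0838 0.054 ]
seat {'point': [222.3, 327.2], 'conf': 0.58} [0.4481 0.0781 0.012 ]
clamp {'point': [198.8, 329.1], 'conf': 0.71} [0.4935 0.0752 0.    ]
ring_foot {'point': [221.4, 327.6], 'conf': 0.93} [0.4498 0.0774 0.012 ]
ring_foot {'point': [261.5, 390.7], 'conf': 0.81} [ 0.3778 -0.0399  0.012 ]
ring_foot {'point': [285.5, 273.9], 'conf': 0.78} [0.3309 0.1737 0.012 ]
```

```bash
python3 - <<'E'
from h import *
c=manip.camera('top'); im=c['pixels'][100:300,220:440]; save('topc.png',cv2.resize(im,None,fx=3,fy=3,interpolation=cv2.INTER_CUBIC)[:600])
E
```

```text
(no output)
```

View pics/scene0.png

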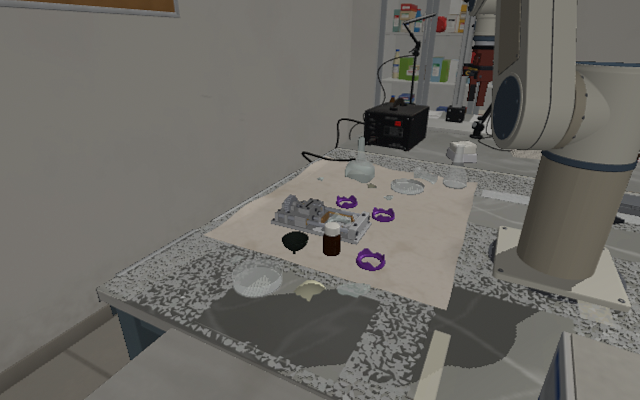

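View pics/top0.png

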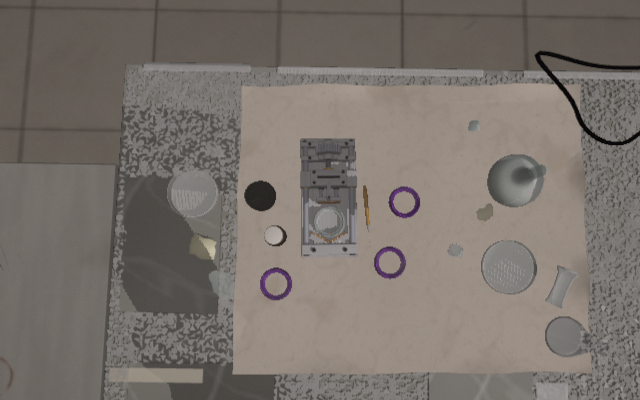

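View pics/topc.png

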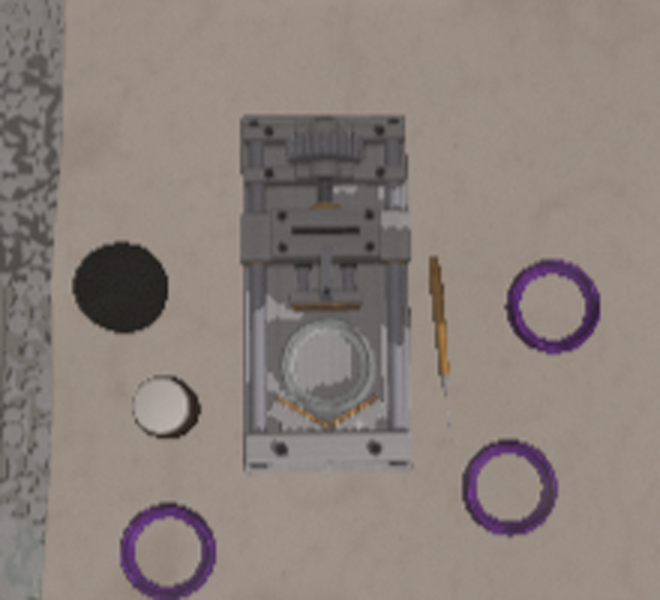

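```bash
python3 - <<'E'
from h import *
c=manip.camera('top');M=T(c)
v,u=np.mgrid[0:400,0:640];d=c['depth']
P=np.stack([(u-c['cx'])/c['fx']*d,(v-c['cy'])/c['fy']*d,d],-1)@M[:3,:3].T+M[:3,3]
for n,a in {'flask':(150,215,485,550),'dish':(235,300,480,540),'cup':(310,360,540,590),'vial':(220,250,260,290)}.items():
    Q=P[a[0]:a[1],a[2]:a[3]].reshape(-1,3);Q=Q[Q[:,2]>.015];print(n,Q.min(0).round(3),Q.max(0).round(3))
# yaw from base edges: rods etc.
for r,cc,z in [(139,301,.051),(139,355,.051),(255,302,.03),(255,356,.03),(171,301,.052),(171,356,.052)]:
    print(r,cc,P[r,cc].round(4),px(c,M,r,cc,z).round(4))
w=manip.camera('wrist');save('w0.png',w['pixels']);print(w['hand_eye'],w['fx'])
s=manip.state();print(R.from_rotvec(s['orientation']).as_matrix().round(3))
E
```

```text
flask [ 0.388 -0.314  0.015] [0.577 0.081 0.922]
dish [ 0.325 -0.306  0.015] [0.421 0.081 0.922]
cup [ 0.215 -0.379  0.015] [0.388 0.081 0.922]
vial [0.388 0.081 0.017] [0.44  0.189 0.922]
139 301 [0.6052 0.1302 0.0112] [0.5957 0.128  0.051 ]
139 355 [0.609  0.0275 0.0027] [0.5974 0.0303 0.051 ]
255 302 [0.3871 0.1235 0.0122] [0.3871 0.1227 0.03  ]
255 356 [0.3887 0.0242 0.0138] [0.3887 0.0252 0.03  ]
171 301 [0.5386 0.1272 0.0419] [0.5369 0.1267 0.052 ]
171 356 [0.5406 0.0272 0.0399] [0.5385 0.028  0.052 ]
[[-2.33551593e-04 -9.61064865e-01 -2.76322767e-01  7.55913112e-02]
 [ 9.99999865e-01 -9.59995341e-05 -5.11321539e-04 -3.60829791e-04]
 [ 4.64886309e-04 -2.76322849e-01  9.61064757e-01 -1.62083421e-01]
 [ 0.00000000e+00  0.00000000e+00  0.00000000e+00  1.00000000e+00]] 355.0461100890206
[[ 0.918  0.396 -0.   ]
 [ 0.396 -0.918 -0.   ]
 [-0.     0.    -1.   ]]
```

View pics/w0.png

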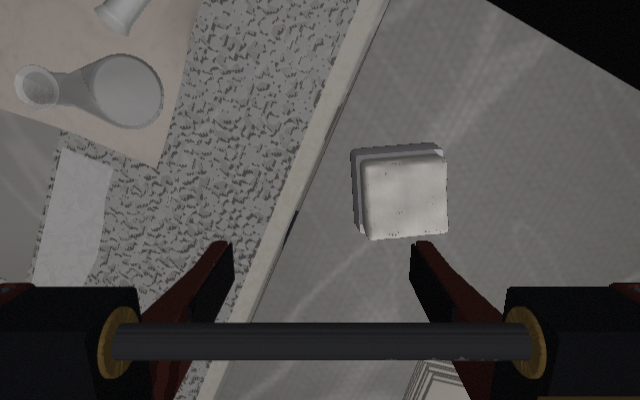

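Call:
play_rows(fingers=0, moves=[[0,0,-4,0,0,0],[0,0,-4,0,0,0],[3.1,-2.6,0,0,0,0],[3.1,-2.6,0,0,0,0],[3.1,-2.6,0,0,0,0],[3.1,-2.6,0,0,0,0],[3.1,-2.6,0,0,0,0],[3.1,-2.6,0,0,0,0],[3.1,-2.6,0,0,0,0],[3.1,-2.6,0,0,0,0],[3.1,-2.6,0,0,0,0]])

```text
time_s: 1.77
eef_pos: [0.4114, -0.2469, 0.303]
orientation: [3.076, 0.634, 0.001]
contact_force: [0.3, -0.5, -0.1]
gripper_width: 0.018
```

Call:
play_rows(moves=[[3.1,-2.6,0,0,0,0],[3.1,-2.6,0,0,0,0],[3.1,-2.6,0,0,0,0],[3.1,-2.6,0,0,0,0],[3.1,-2.6,0,0,0,0],[3.1,-2.6,0,0,0,0],[3.1,-2.6,0,0,0,0],[3.1,-2.6,0,0,0,0],[3.1,-2.6,0,0,0,0]])

```text
time_s: 2.52
eef_pos: [0.5751, 0.0787, 0.3029]
orientation: [3.077, 0.635, 0.001]
contact_force: [0.4, -0.2, 0.9]
gripper_width: 0.0002
```

Call:
play_rows(moves=[[0,0,0,0,0,-7],[0,0,0,0,0,-7],[0,0,0,0,0,-7],[0,0,0,0,0,-7],[0,0,0,0,0,-7],[0,0,0,0,0,-7],[0,0,0,0,0,-7],[0,0,0,0,0,-7],[0,0,0,0,0,-7],[0,0,0,0,0,-7],[0,0,0,0,0,-7]])

```text
time_s: 3.43
eef_pos: [0.5746, 0.0767, 0.3027]
orientation: [2.006, 2.418, 0.0]
contact_force: [-0.7, -0.5, 1.4]
gripper_width: 0.0002
```

Call:
play_rows(moves=[[0,0,0,0,0,-7],[0,0,0,0,0,-7],[0,0,0,0,0,-7],[0,0,0,0,0,-7],[0,0,0,0,0,-7],[0,0,0,0,0,-7],[0,0,0,0,0,-7],[0,0,0,0,0,-7],[0,0,0,0,0,-7],[0,0,0,0,0,-7],[0,0,0,0,0,-7],[0,0,0,0,0,-3.7]])

```text
time_s: 4.43
eef_pos: [0.5746, 0.0766, 0.3027]
orientation: [-0.037, 3.141, -0.0]
contact_force: [1.0, -0.4, 0.1]
gripper_width: 0.0004
```

```bash
cat > look.py <<'E'
from h import *
import sys
s=manip.state();w=manip.camera('wrist');save(sys.argv[1],w['pixels']);M=T(w,s)
print(s['time_s'],s['eef_pos'].round(4),R.from_rotvec(s['orientation']).as_matrix().round(3).tolist(),s['contact_force'].round(2),s['gripper_width'],s['joint_pos'].round(2))
print('tcp px',proj(w,M,s['eef_pos']))
for t,z in [('wheel_crown',.064),('gauge_groove',.052),('pointer_tip',.054),('seat',.012),('ring_foot',.012)]:
    for d in manip.tip_of('wrist',t)[:1]: print(t,d, px(w,M,*d['point'],z).round(4))
E
python3 look.py w1.png
```

```text
4.4333 [0.5746 0.0766 0.3027] [[-1.0, -0.024, 0.0], [-0.024, 1.0, -0.0], [-0.0, -0.0, -1.0]] [ 1.04 -0.42  0.12] 0.00037923809142242926 [ 0.11  0.27  1.65 -0.    1.21 -1.48]
tcp px (np.float64(261.6840650798145), np.float64(320.7541873244342))
wheel_crown {'point': [177.0, 324.8], 'conf': 0.76} [0.5804 0.0811 0.064 ]
gauge_groove {'point': [130.1, 326.4], 'conf': 0.61} [0.5283 0.0816 0.052 ]
pointer_tip {'point': [121.4, 327.8], 'conf': 0.86} [0.5185 0.0829 0.054 ]
seat {'point': [61.1, 322.0], 'conf': 0.58} [0.4509 0.0748 0.012 ]
ring_foot {'point': [93.1, 206.1], 'conf': 0.91} [ 0.4905 -0.0653  0.012 ]
```

View pics/w1.png

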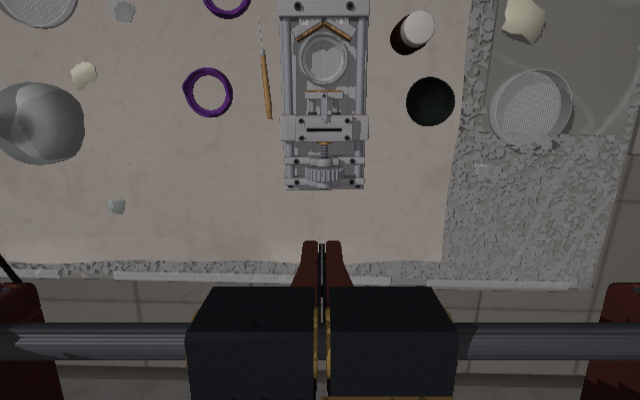

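Call:
play_rows(moves=[[-0.5,1.2,4,0,0,0],[0,0,4,0,0,0],[0,0,4,0,0,0],[0,0,4,0,0,0],[0,0,4,0,0,0],[0,0,1,0,0,0],[0,0,0,0,0,0]])

```text
time_s: 5.32
eef_pos: [0.5771, 0.0883, 0.0902]
orientation: [0.026, -3.135, 0.001]
contact_force: [-0.7, 0.2, -0.4]
gripper_width: 0.0002
```

```bash
python3 look.py w2.png
```

```text
5.3167 [0.5771 0.0883 0.0902] [[-1.0, -0.017, -0.006], [-0.017, 1.0, -0.001], [0.006, -0.001, -1.0]] [-0.66  0.2  -0.43] 0.0001557264617609258 [ 0.13  0.55  1.8   0.    0.81 -1.46]
tcp px (np.float64(261.6907520913738), np.float64(320.7573774276487))
wheel_crown {'point': [245.3, 304.5], 'conf': 0.59} [0.5791 0.079  0.064 ]
gauge_groove {'point': [153.7, 304.3], 'conf': 0.65} [0.5286 0.0781 0.052 ]
pointer_tip {'point': [135.9, 307.0], 'conf': 0.66} [0.5185 0.0797 0.054 ]
seat {'point': [13.8, 307.6], 'conf': 0.94} [0.4483 0.078  0.012 ]
```

View pics/w2.png

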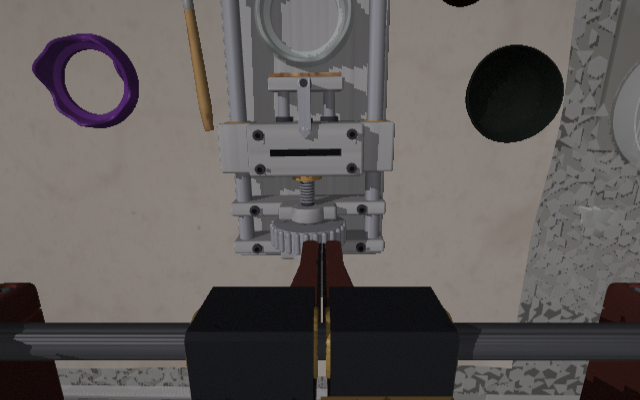

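Call:
play_rows(moves=[[-0.2,0,1.2,0,0,0],[0,0,0.8,0,0,0],[0,0,0.2,0,0,0],[0,0,0,0,0,0],[0,0,0,0,0,0]])

```text
time_s: 6.03
eef_pos: [0.581, 0.0886, 0.0705]
orientation: [0.028, -3.14, 0.0]
contact_force: [0.7, 0.3, 0.2]
gripper_width: 0.0004
```

Call:
play_rows(moves=[[0,0,0.1,0,0,0],[0,0,0.1,0,0,0],[0,0,0,0,0,0]])

```text
time_s: 6.28
eef_pos: [0.5813, 0.0886, 0.069]
orientation: [0.028, -3.141, 0.0]
contact_force: [-0.4, -0.5, 1.5]
gripper_width: 0.0003
```

Call:
play_rows(moves=[[-0.0,0,0.2,0,0,0],[0,0,0.1,0,0,0],[0,0,0,0,0,0],[0,0,0,0,0,0]])

```text
time_s: 6.62
eef_pos: [0.5813, 0.0886, 0.0659]
orientation: [0.028, -3.141, 0.0]
contact_force: [-0.2, 0.3, 0.9]
gripper_width: 0.0006
```

Call:
play_rows(moves=[[0,0,0.1,0,0,0],[0,0,0,0,0,0],[0,0,0,0,0,0]])

```text
time_s: 6.87
eef_pos: [0.5813, 0.0886, 0.065]
orientation: [0.028, -3.141, 0.0]
contact_force: [-0.1, -0.3, 0.1]
gripper_width: 0.0007
```

Call:
play_rows(moves=[[0,0,0.1,0,0,0],[0,0,0,0,0,0],[0,0,0,0,0,0]])

```text
time_s: 7.12
eef_pos: [0.5813, 0.0886, 0.064]
orientation: [0.028, -3.141, -0.0]
contact_force: [-0.3, -0.6, 0.5]
gripper_width: 0.0008
```

Call:
play_rows(moves=[[0.2,0,0.1,0,0,0],[0,0,0,0,0,0],[0,0,0,0,0,0]])

```text
time_s: 7.37
eef_pos: [0.5796, 0.0886, 0.0632]
orientation: [-0.028, 3.141, 0.0]
contact_force: [1.1, 0.1, 0.7]
gripper_width: 0.0002
```

Call:
play_rows(moves=[[0,0,0.1,0,0,0],[0,0,0,0,0,0],[0,0,0,0,0,0]])

```text
time_s: 7.62
eef_pos: [0.5797, 0.0887, 0.0629]
orientation: [-0.028, 3.141, 0.0]
contact_force: [-1.3, 0.1, 8.0]
gripper_width: 0.0004
```

Call:
play_rows(moves=[[0,-0.2,0,0,0,0],[0,-0.2,0,0,0,0],[0,-0.2,0,0,0,0],[0,0,0,0,0,0]])

```text
time_s: 7.95
eef_pos: [0.58, 0.083, 0.0633]
orientation: [-0.027, 3.14, 0.001]
contact_force: [-1.7, 1.8, 10.9]
gripper_width: 0.0006
```

```bash
python3 look.py w3.png
```

```text
7.95 [0.58   0.083  0.0633] [[-1.0, -0.017, 0.001], [-0.017, 1.0, 0.001], [-0.001, 0.001, -1.0]] [-1.69  1.83 10.93] 0.0005944133431278699 [ 0.12  0.59  1.81  0.    0.75 -1.47]
tcp px (np.float64(261.6882531100273), np.float64(320.7581614407734))
wheel_crown {'point': [261.5, 315.8], 'conf': 0.68} [0.5796 0.0805 0.064 ]
gauge_groove {'point': [152.2, 314.9], 'conf': 0.6} [0.5272 0.0792 0.052 ]
pointer_tip {'point': [132.4, 314.8], 'conf': 0.91} [0.5176 0.0791 0.054 ]
```

View pics/w3.png

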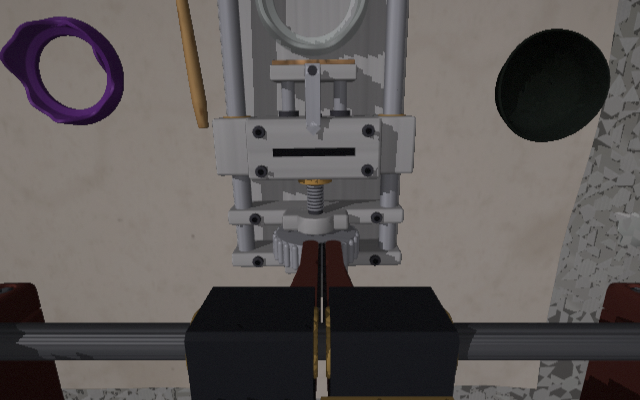

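Call:
play_rows(moves=[[0,-0.2,0,0,0,0],[0,-0.2,0,0,0,0],[0,-0.2,0,0,0,0],[0,-0.2,0,0,0,0],[0,0,0,0,0,0]])

```text
time_s: 8.67
eef_pos: [0.5804, 0.0748, 0.0631]
orientation: [-0.027, 3.14, 0.001]
contact_force: [-0.9, 0.3, 10.3]
gripper_width: 0.0007
```

Call:
play_rows(moves=[[0,-0.2,0,0,0,0],[0,-0.2,0,0,0,0],[0,-0.2,0,0,0,0],[0,0,0,0,0,0]])

```text
time_s: 9.0
eef_pos: [0.5803, 0.0687, 0.0625]
orientation: [-0.027, 3.14, 0.001]
contact_force: [1.2, 1.0, 4.3]
gripper_width: 0.0006
```

```bash
python3 look.py w4.png
```

```text
9.0 [0.5803 0.0687 0.0625] [[-1.0, -0.017, 0.001], [-0.017, 1.0, 0.0], [-0.001, 0.0, -1.0]] [1.21 0.97 4.3 ] 0.00060176712878459 [ 0.1   0.59  1.81  0.    0.74 -1.49]
tcp px (np.float64(261.6881167088722), np.float64(320.75813591610336))
wheel_crown {'point': [262.9, 345.0], 'conf': 0.85} [0.5801 0.0806 0.064 ]
gauge_groove {'point': [148.0, 344.5], 'conf': 0.63} [0.5251 0.0792 0.052 ]
pointer_tip {'point': [128.8, 343.5], 'conf': 0.59} [0.5159 0.0783 0.054 ]
```

View pics/w4.png

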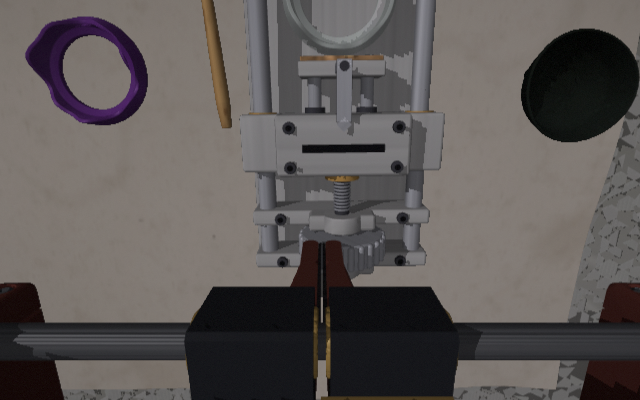

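Call:
play_rows(moves=[[0,0,-1,0,0,0],[0,1.2,0,0,0,0],[0,1.1,0,0,0,0],[0,0,0.7,0,0,0],[0,0,0.2,0,0,0],[0,0,0.14,0,0,0],[0,0,0,0,0,0]])

```text
time_s: 9.88
eef_pos: [0.5789, 0.0927, 0.0619]
orientation: [0.028, -3.141, -0.002]
contact_force: [-3.5, 5.1, 11.4]
gripper_width: 0.0003
```

Call:
play_rows(moves=[[0,-0.2,-0.02,0,0,0],[0,-0.2,-0.02,0,0,0],[0,-0.2,0,0,0,0],[0,-0.2,0,0,0,0],[0,-0.2,0,0,0,0],[0,-0.2,0,0,0,0],[0,-0.2,0,0,0,0],[0,-0.2,0,0,0,0],[0,-0.2,0,0,0,0],[0,-0.2,0.02,0,0,0],[0,-0.2,0.02,0,0,0],[0,-0.2,0.02,0,0,0]])

```text
time_s: 10.88
eef_pos: [0.5803, 0.0678, 0.0621]
orientation: [-0.028, 3.14, 0.001]
contact_force: [-0.4, 1.7, 7.0]
gripper_width: 0.0003
```

```bash
python3 look.py w5.png
```

```text
10.8833 [0.5803 0.0678 0.0621] [[-1.0, -0.018, 0.001], [-0.018, 1.0, 0.0], [-0.001, 0.0, -1.0]] [-0.44  1.75  7.04] 0.00026919114267017776 [ 0.1   0.59  1.81  0.    0.74 -1.49]
tcp px (np.float64(261.6879625919485), np.float64(320.75791752858527))
wheel_crown {'point': [260.9, 347.6], 'conf': 0.84} [0.5787 0.081  0.064 ]
gauge_groove {'point': [141.8, 346.0], 'conf': 0.68} [0.522  0.0789 0.052 ]
pointer_tip {'point': [124.2, 344.8], 'conf': 0.67} [0.5137 0.0779 0.054 ]
ring_foot {'point': [89.6, 545.8], 'conf': 0.62} [0.4949 0.1943 0.012 ]
```

View pics/w5.png

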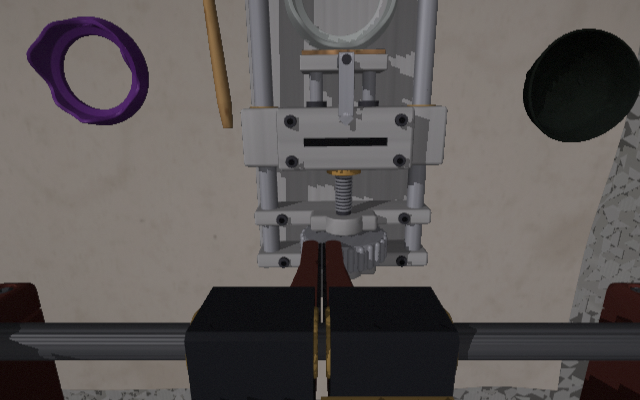

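Call:
play_rows(moves=[[0,0,-1,0,0,0],[0,1.2,0,0,0,0],[0,1.2,0,0,0,0],[0,0,0.7,0,0,0],[0,0,0.2,0,0,0],[0,0,0.08,0,0,0],[0,0,0,0,0,0]])

```text
time_s: 11.77
eef_pos: [0.5795, 0.0931, 0.0623]
orientation: [-0.028, 3.141, 0.002]
contact_force: [-3.2, 6.6, 13.1]
gripper_width: 0.0002
```

Call:
play_rows(moves=[[0,-0.2,-0.02,0,0,0],[0,-0.2,-0.02,0,0,0],[0,-0.2,0,0,0,0],[0,-0.2,0,0,0,0],[0,-0.2,0,0,0,0],[0,-0.2,0,0,0,0],[0,-0.2,0,0,0,0],[0,-0.2,0,0,0,0],[0,-0.2,0,0,0,0],[0,-0.2,0.02,0,0,0],[0,-0.2,0.03,0,0,0],[0,-0.2,0.03,0,0,0]])

```text
time_s: 12.77
eef_pos: [0.5807, 0.0678, 0.0627]
orientation: [-0.029, 3.139, 0.0]
contact_force: [-2.9, -1.5, 17.8]
gripper_width: 0.0008
```

```bash
python3 look.py w6.png
```

```text
12.7667 [0.5807 0.0678 0.0627] [[-1.0, -0.018, 0.002], [-0.018, 1.0, 0.0], [-0.002, 0.0, -1.0]] [-2.9  -1.52 17.77] 0.0008060108224231475 [ 0.1   0.59  1.81 -0.    0.74 -1.49]
tcp px (np.float64(261.6872021851954), np.float64(320.75772706510793))
wheel_crown {'point': [263.7, 349.4], 'conf': 0.6} [0.581 0.082 0.064]
gauge_groove {'point': [134.4, 347.7], 'conf': 0.94} [0.519  0.0796 0.052 ]
pointer_tip {'point': [121.5, 346.9], 'conf': 0.84} [0.5129 0.0789 0.054 ]
seat {'point': [18.7, 214.3], 'conf': 0.74} [0.4621 0.0081 0.012 ]
```

View pics/w6.png

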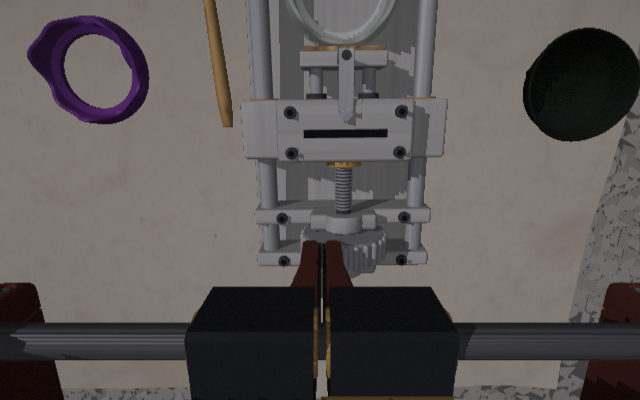

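Call:
play_rows(moves=[[0,0,-1,0,0,0],[0,1.2,0,0,0,0],[0,1.2,0,0,0,0],[0,0,0.7,0,0,0],[0,0,0.2,0,0,0],[0,0,0,0,0,0],[0,0,0,0,0,0]])

```text
time_s: 13.65
eef_pos: [0.5792, 0.0928, 0.0619]
orientation: [0.029, -3.141, -0.001]
contact_force: [-2.4, 3.9, 6.8]
gripper_width: 0.0006
```

Call:
play_rows(moves=[[0,-0.2,-0.02,0,0,0],[0,-0.2,-0.02,0,0,0],[0,-0.2,0,0,0,0],[0,-0.2,0,0,0,0],[0,-0.2,0,0,0,0],[0,-0.2,0,0,0,0],[0,-0.2,0,0,0,0],[0,-0.2,0,0,0,0],[0,-0.2,0,0,0,0],[0,-0.2,0.02,0,0,0],[0,-0.2,0.02,0,0,0],[0,-0.2,0.02,0,0,0]])

```text
time_s: 14.65
eef_pos: [0.5801, 0.0681, 0.0622]
orientation: [-0.028, 3.141, 0.001]
contact_force: [-0.7, 1.2, 6.8]
gripper_width: 0.0005
```

```bash
python3 look.py w7.png
```

```text
14.65 [0.5801 0.0681 0.0622] [[-1.0, -0.018, 0.001], [-0.018, 1.0, 0.0], [-0.001, 0.0, -1.0]] [-0.65  1.16  6.81] 0.0005193439394869574 [ 0.1   0.59  1.81  0.    0.74 -1.49]
tcp px (np.float64(261.6878259867431), np.float64(320.7576179994964))
wheel_crown {'point': [262.2, 347.5], 'conf': 0.81} [0.5793 0.0813 0.064 ]
pointer_tip {'point': [122.8, 347.5], 'conf': 0.65} [0.5129 0.0794 0.054 ]
```

View pics/w7.png

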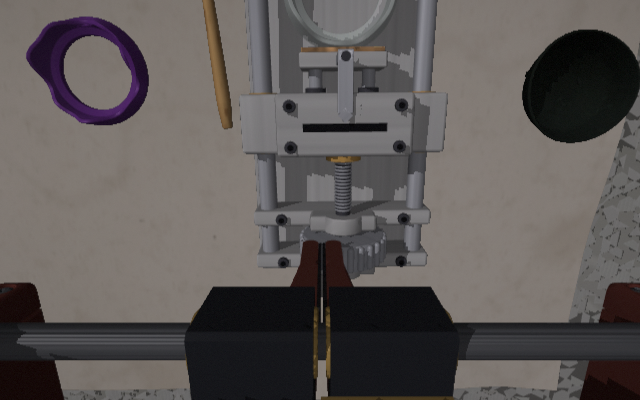

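```bash
cat > g.py <<'E'
from h import *
import sys
s=manip.state();w=manip.camera('wrist');M=T(w,s);g=cv2.cvtColor(w['pixels'],cv2.COLOR_RGB2GRAY).astype(int)
c0=int(sys.argv[2])
save(sys.argv[1],cv2.resize(w['pixels'][80:170,c0-60:c0+60],None,fx=6,fy=6,interpolation=cv2.INTER_CUBIC))
for c in (c0-25,c0-3,c0,c0+3,c0+25): print(c,g[105:140,c].tolist())
E
python3 g.py g7.png 346
python3 - <<'E'
import cv2
for n,c in (('w7',346),('w5',346),('w4',344)):
    g=cv2.imread(f'pics/{n}.png',0).astype(int);print(n,'pointer',g[105:160,c].tolist());print('side',g[105:160,c-25].tolist())
E
```

```text
321 [123, 123, 122, 120, 120, 120, 119, 119, 118, 118, 119, 118, 118, 118, 116, 117, 117, 117, 81, 27, 13, 11, 9, 10, 12, 13, 32, 98, 121, 121, 122, 120, 119, 119, 120]
343 [117, 117, 117, 117, 118, 117, 119, 116, 114, 114, 114, 113, 113, 112, 110, 112, 116, 117, 78, 11, 11, 12, 11, 12, 13, 14, 53, 103, 122, 121, 120, 120, 119, 120, 120]
346 [115, 114, 114, 115, 131, 140, 136, 123, 114, 112, 111, 111, 109, 110, 111, 113, 111, 98, 56, 12, 13, 11, 12, 12, 12, 15, 51, 102, 122, 121, 120, 121, 120, 119, 120]
349 [118, 119, 118, 117, 117, 116, 115, 114, 111, 110, 110, 110, 112, 113, 103, 86, 103, 100, 56, 11, 11, 13, 12, 15, 11, 12, 52, 103, 121, 122, 121, 120, 119, 120, 120]
371 [123, 122, 121, 121, 119, 119, 120, 119, 120, 119, 119, 119, 117, 118, 118, 117, 118, 92, 42, 12, 13, 12, 8, 13, 12, 12, 74, 111, 122, 121, 121, 120, 120, 119, 119]
w7 pointer [115, 114, 116, 119, 124, 123, 118, 113, 112, 110, 110, 110, 108, 110, 112, 111, 113, 115, 76, 12, 14, 14, 10, 12, 12, 11, 30, 97, 121, 121, 121, 120, 120, 119, 118, 119, 119, 120, 118, 117, 116, 115, 114, 115, 116, 115, 116, 118, 109, 92, 
[... 665 characters left out ...]
8, 118, 118, 116, 118, 117, 117, 117, 116, 117, 116, 116, 102, 59, 11, 11, 13, 12, 11, 13, 13, 73, 110, 121, 121, 119, 120, 118, 118, 118, 119, 119, 119, 116, 115]
w4 pointer [114, 115, 114, 115, 115, 114, 113, 114, 113, 113, 113, 119, 128, 133, 137, 140, 126, 112, 111, 109, 108, 108, 109, 110, 111, 112, 115, 117, 118, 117, 117, 118, 118, 117, 118, 116, 117, 116, 115, 78, 15, 11, 13, 13, 8, 13, 12, 51, 102, 120, 121, 119, 121, 120, 118]
side [65, 66, 48, 34, 32, 33, 33, 31, 64, 85, 105, 116, 115, 116, 119, 120, 122, 123, 123, 122, 123, 123, 122, 121, 120, 119, 118, 118, 118, 118, 117, 117, 117, 117, 117, 117, 117, 116, 116, 81, 25, 12, 11, 15, 14, 11, 9, 30, 95, 119, 120, 119, 120, 118, 118]
```

View pics/g7.png

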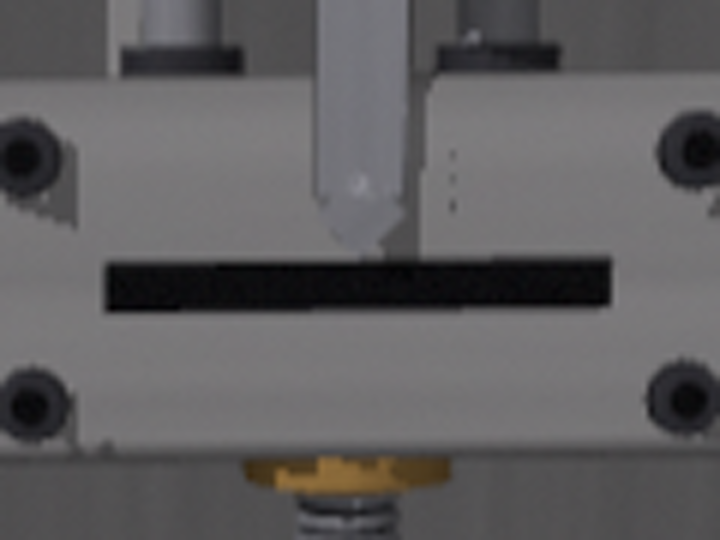

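Call:
play_rows(moves=[[0,0,-1,0,0,0],[0,1.2,0,0,0,0],[0,1.2,0,0,0,0],[0,0,0.7,0,0,0],[0,0,0.2,0,0,0],[0,0,0.05,0,0,0],[0,0,0,0,0,0]])

```text
time_s: 15.58
eef_pos: [0.5792, 0.0925, 0.0622]
orientation: [0.028, -3.141, -0.001]
contact_force: [-1.0, 4.3, 5.1]
gripper_width: 0.0004
```

Call:
play_rows(moves=[[0,-0.2,-0.02,0,0,0],[0,-0.2,-0.02,0,0,0],[0,-0.2,0,0,0,0],[0,-0.2,0,0,0,0],[0,-0.2,0,0,0,0],[0,-0.2,0,0,0,0],[0,-0.2,0,0,0,0],[0,-0.2,0,0,0,0],[0,0,0,0,0,0]])

```text
time_s: 16.33
eef_pos: [0.58, 0.0754, 0.0633]
orientation: [-0.027, 3.141, 0.0]
contact_force: [-0.5, 1.9, 7.1]
gripper_width: 0.0007
```

```bash
python3 look.py w8.png; python3 g.py g8.png 338
```

```text
16.3333 [0.58   0.0754 0.0633] [[-1.0, -0.017, 0.001], [-0.017, 1.0, 0.0], [-0.001, 0.0, -1.0]] [-0.53  1.86  7.11] 0.0006737192622971725 [ 0.11  0.59  1.81  0.    0.75 -1.48]
tcp px (np.float64(261.68825630198165), np.float64(320.7580619836807))
wheel_crown {'point': [260.8, 333.2], 'conf': 0.74} [0.5791 0.0815 0.064 ]
gauge_groove {'point': [123.7, 328.9], 'conf': 0.7} [0.5135 0.0782 0.052 ]
pointer_tip {'point': [122.4, 330.7], 'conf': 0.84} [0.5128 0.0789 0.054 ]
313 [121, 121, 122, 120, 120, 120, 120, 120, 119, 120, 119, 118, 118, 93, 44, 16, 14, 14, 13, 14, 13, 13, 75, 112, 123, 123, 122, 122, 122, 121, 121, 121, 122, 122, 119]
335 [118, 117, 117, 117, 116, 118, 117, 92, 85, 104, 113, 104, 87, 56, 17, 6, 7, 8, 11, 7, 8, 12, 95, 124, 122, 123, 121, 121, 121, 122, 121, 120, 122, 121, 119]
338 [81, 80, 80, 81, 80, 80, 79, 80, 80, 81, 79, 80, 79, 55, 19, 12, 12, 13, 8, 12, 8, 7, 96, 123, 124, 122, 121, 121, 122, 121, 121, 121, 122, 120, 120]
341 [120, 122, 121, 121, 120, 120, 121, 118, 120, 119, 120, 120, 119, 84, 27, 16, 16, 10, 14, 14, 15, 33, 99, 123, 123, 123, 122, 122, 121, 122, 121, 121, 122, 121, 118]
363 [121, 121, 120, 120, 121, 119, 120, 120, 119, 120, 121, 121, 119, 79, 12, 14, 14, 15, 14, 12, 14, 54, 105, 123, 124, 123, 122, 122, 120, 121, 121, 120, 121, 120, 118]
```

View pics/g8.png

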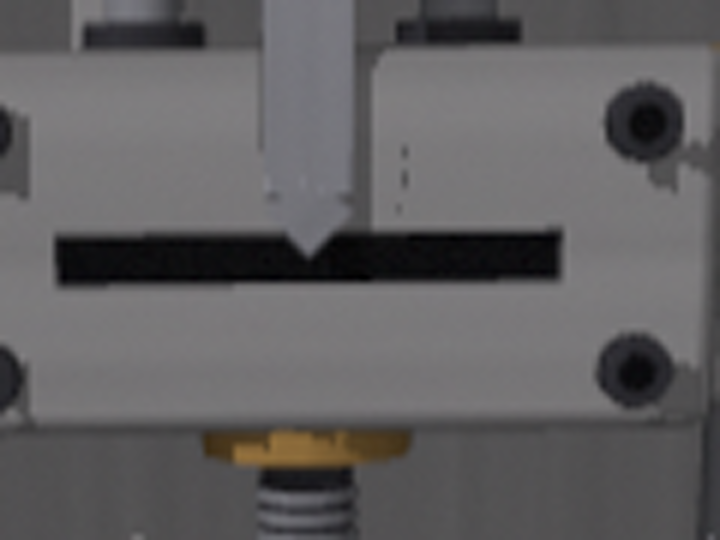

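The pointer tip is at the middle of the groove: crop row 260, with the groove spanning 233–285. I'm lifting straight off and backing away.

Call:
play_rows(moves=[[0,0,-0.5,0,0,0],[0,0,-1,0,0,0],[0,0,-1,0,0,0]])

```text
time_s: 16.93
eef_pos: [0.5789, 0.0753, 0.088]
orientation: [0.028, -3.14, 0.001]
contact_force: [0.8, 0.6, -0.3]
gripper_width: 0.0004
```

```bash
python3 look.py w9.png; python3 g.py g9.png 332
```

```text
16.9333 [0.5789 0.0753 0.088 ] [[-1.0, -0.018, -0.002], [-0.018, 1.0, -0.0], [0.002, -0.0, -1.0]] [ 0.79  0.6  -0.28] 0.0004463861771292605 [ 0.11  0.55  1.8  -0.    0.79 -1.48]
tcp px (np.float64(261.6888606698918), np.float64(320.75759385868486))
wheel_crown {'point': [244.3, 329.3], 'conf': 0.86} [0.5793 0.0801 0.064 ]
gauge_groove {'point': [122.8, 329.5], 'conf': 0.85} [0.5132 0.0789 0.052 ]
pointer_tip {'point': [121.3, 326.4], 'conf': 0.9} [0.5123 0.0772 0.054 ]
seat {'point': [8.3, 327.6], 'conf': 0.8} [0.4479 0.0771 0.012 ]
307 [123, 121, 123, 121, 121, 120, 121, 120, 119, 119, 119, 119, 118, 79, 12, 13, 14, 11, 15, 9, 54, 104, 124, 122, 122, 122, 122, 121, 122, 122, 121, 121, 119, 117, 116]
329 [118, 118, 117, 118, 123, 121, 118, 116, 113, 112, 112, 112, 112, 114, 113, 85, 42, 16, 13, 15, 75, 113, 123, 123, 123, 122, 121, 122, 122, 122, 121, 119, 119, 118, 117]
332 [119, 119, 119, 119, 119, 119, 119, 110, 108, 112, 113, 114, 94, 50, 8, 9, 8, 8, 8, 12, 76, 113, 123, 123, 123, 122, 122, 121, 122, 122, 122, 120, 118, 116, 117]
335 [81, 81, 80, 80, 81, 82, 81, 80, 80, 79, 80, 80, 70, 39, 9, 8, 8, 7, 8, 11, 73, 113, 123, 123, 122, 123, 121, 121, 122, 122, 121, 120, 119, 117, 116]
357 [122, 122, 122, 122, 121, 121, 121, 120, 120, 121, 119, 120, 92, 44, 13, 12, 14, 9, 11, 14, 97, 124, 124, 123, 122, 121, 120, 121, 122, 121, 120, 121, 118, 117, 118]
```

View pics/g9.png

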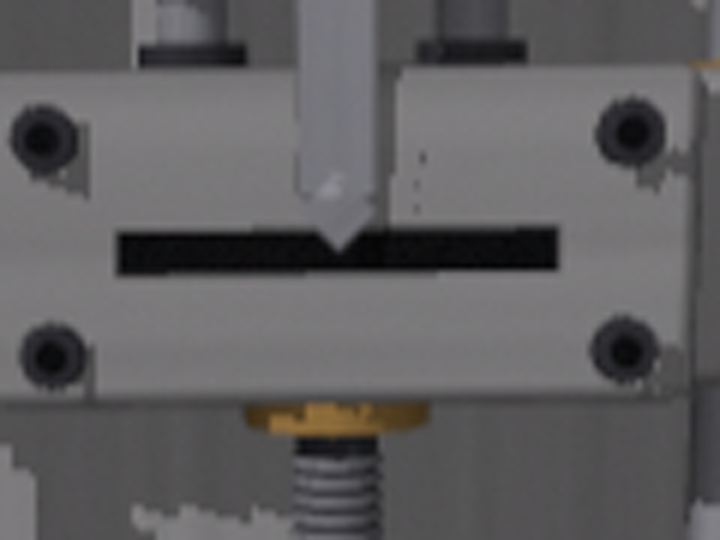

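View pics/w9.png

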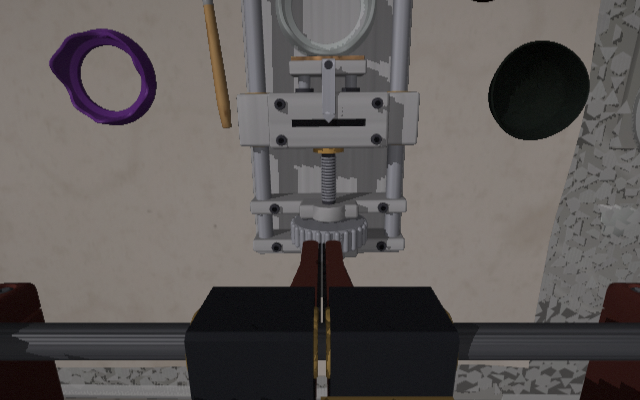

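The pointer stayed at mid-groove with the hand off the wheel: tip at crop row 252, groove at 228–273. I'll raise the hand further and check that the foot is seated.

Call:
play_rows(moves=[[0,0,-3,0,0,0],[0,0,-4,0,0,0],[0,0,-4,0,0,0],[0,0,-4,0,0,0],[0,0,-3,0,0,0],[0,0,0,0,0,0],[0,0,0,0,0,0]])

```text
time_s: 17.87
eef_pos: [0.5804, 0.0757, 0.2696]
orientation: [-0.028, 3.138, 0.001]
contact_force: [-0.3, -0.1, -0.8]
gripper_width: 0.0005
```

```bash
python3 look.py w10.png; python3 - <<'E'
from h import *
w=manip.camera('wrist');save('w10c.png',cv2.resize(w['pixels'][0:200,220:420],None,fx=3,fy=3,interpolation=cv2.INTER_CUBIC))
E
```

```text
17.8667 [0.5804 0.0757 0.2696] [[-1.0, -0.018, 0.004], [-0.018, 1.0, 0.0], [-0.004, 0.0, -1.0]] [-0.3  -0.15 -0.84] 0.0004810210923973612 [ 0.11  0.31  1.68 -0.    1.15 -1.48]
tcp px (np.float64(261.687255956716), np.float64(320.75830391646605))
wheel_crown {'point': [176.8, 328.9], 'conf': 0.84} [0.5799 0.084  0.064 ]
gauge_groove {'point': [113.4, 324.3], 'conf': 0.87} [0.5156 0.078  0.052 ]
pointer_tip {'point': [108.2, 322.6], 'conf': 0.8} [0.5104 0.0762 0.054 ]
seat {'point': [46.3, 323.2], 'conf': 0.8} [0.4461 0.0758 0.012 ]
ring_foot {'point': [88.6, 199.8], 'conf': 0.71} [ 0.4923 -0.0619  0.012 ]
```

View pics/w10c.png

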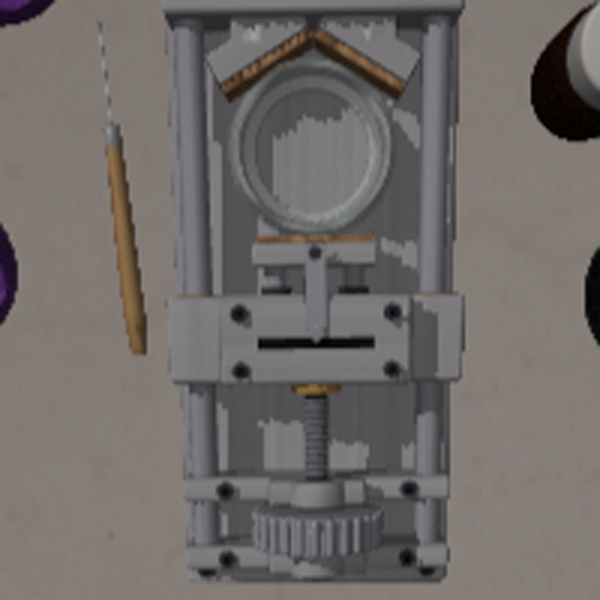

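The foot lies against both cork faces with the pad pressed on it, the bystanders have not moved, and the hand is clear.

```bash
python3 -c "
from workcell import manip
print(manip.hand_in())"
```

```text
the job is handed in; nothing more can be done
None
```

I rolled the clamp shut with the shut fingertips on the wheel's crown, in five strokes towards the clamp's +y. I stopped when the pointer tip stood over the middle of the gauge groove, lifted straight off to about 0.27 m and handed in at about 18 s.

- **Groove:** Before and after lifting off, the close crops showed the tip about mid-groove, and it did not spring back.
- **Foot and surroundings:** The last picture showed the foot against both cork faces with the pad on it. The needle holder was undisturbed, as were the parts of the vial and cup in view.
- **Forces:** The highest force I read was about 18 N, at the end of the third stroke. The other readings were 13 N or less. These are readings at the end of each move, so a brief peak in between would not show.
- **Disagreement:** From the final high view, the network put the tip about 5 mm short of the groove, but the picture itself shows it over the groove. The close views put it within 1 mm, and I went by those.

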